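# Timer off, heater lid down

### The job

The run on the blue dry-block heater is over. First turn the knob of the grey bench timer anticlockwise, all the way back to its zero stop; only then lower the heater's orange lid and set it down gently, fully closed, without letting it drop. Leave everything else on the bench where it stands.

Things in the scene. Friction and masses are not known exactly. Their poses are not given: they have to be found in the camera images.
- heater: Dry-block heater, fixed to the bench: blue box 170 (x) x 220 (y) x 110 mm high with an open top, holding an aluminium block and small orange- and blue-capped tubes below the rim. Origin: on its underside, 5 mm in front of its middle. Its x axis points away from its front, towards the lid's hinge; z up.
- hinge_axis (a point): Middle of the lid's hinge axis, fixed on the heater 80 mm behind its origin and 112 mm above the bench. Its y axis is the hinge axis, its x axis points to the heater's rear; it does not turn with the lid.
- lid (a joint): Angle of the orange lid in rad: 0 closed (level, on its stop), 1.57 upright, 1.9 fully open, leaning back. It starts open, just beyond upright; brought forward of upright it falls shut by itself unless held. The lid is a slab 150 mm long, 216 mm wide, 14 mm thick, starting 5 mm from the hinge axis, about 0.4 kg.
- lid_handle (a point): Middle of the lid's handle: black round bar, 12 mm diameter, 140 mm long, parallel to the hinge, on two steel arms (65 mm either side of the middle) 40 mm beyond the lid's front edge, so fingers fit between. It lies 195 mm from the hinge axis along the lid, 7 mm above its underside; 119 mm above the bench when closed. Axes turn with the lid: x towards the hinge, y along the bar.
- timer: Bench timer, fixed to the bench: grey box 120 (x) x 100 (y) x 50 mm high with a white top; it may stand left or right of the heater. Origin: centre of its underside. The red mark on its top, on its own -x side, is zero; black marks are the scale.
- timer_knob (a joint): Angle of the timer's knob in rad: 0 at the zero stop (pointer on the red mark), growing clockwise seen from above, up to 4.2. Turning anticlockwise from above brings it back to 0.
- timer_knob_grip (a point): Point to grip on the black knob's vertical axis, 88 mm above the bench. The knob is a disc of 44 mm diameter with an upright grip bar 42 mm long, 14 mm thick, whose top lies 95 mm and foot 65 mm above the bench. Site x lies along the bar, with the white pointer line at the -x end; it turns with the knob.
- tube_rack: Loose bystander: wire-steel rack 138 (x) x 106 (y) x 100 mm high full of orange- and blue-capped tubes. Origin: centre of its underside. It stands on the side of the heater where the timer is not.
- well_plate: Loose bystander: white well plate, 86 (x) x 127 (y) x 14 mm, between robot and heater. Origin: centre of its underside.
- reagent_bottle: Loose bystander: white bottle with orange label and blue cap, 72 mm diameter, 150 mm high. Origin: centre of its underside.
- amber_jar: Loose bystander: amber jar with white cap, 48 mm diameter, 60 mm high. Origin: centre of its underside.
- tip_box: Loose bystander: yellow box with clear lid, 85 (x) x 120 (y) x 66 mm. Origin: centre of its underside.
- pipette: Loose bystander: grey and white hand pipette lying along its x axis, about 250 mm long, 26 mm high. Origin: on the bench under its middle.
Things that resemble listed ones, but are neither listed nor needed, are in the scene too. Leave any green or pink look-alike of the timer alone.

How it is judged:
On the way, in this order (a step that is already met when the one before it is completed fails the run):
1. the timer knob is back at its zero stop (within 0.1 rad) while the lid is still up (above 0.8 rad) (value of joint timer_knob below 0.1 rad and value of joint lid above 0.8 rad), for 0.2 s.
2. the lid is fully closed (within 0.03 rad) (value of joint lid below 0.03 rad), for 0.2 s.
At the end, for the whole second after the job is handed in: The timer knob is within 0.1 rad of its zero stop and the lid lies closed and still, within 0.03 rad of its stop (less than 6 mm at the handle) (value of joint timer_knob below 0.1 rad and value of joint lid below 0.03 rad and velocity of joint lid between -0.1 and 0.1 rad/s); the robot touches nothing.
It fails at once if the lid slams: it closes faster than 1.5 rad/s (about 0.3 m/s at the handle) within the last 0.3 rad before its stop (value of joint lid below 0.3 rad and velocity of joint lid below -1.5 rad/s).
It fails at once if a bystander is moved more than 30 mm or tipped over (distance of any of tube_rack, well_plate, reagent_bottle, amber_jar, tip_box, pipette from where it was at the start of the episode above 0.03 m or angle between any of tube_rack, well_plate, reagent_bottle, amber_jar, tip_box, pipette's own z axis and vertical above 0.5 rad).
It also fails if it takes over 64 s, if anything falls off the work surface, if the arm or the gripper's body presses on something with over 40 N, if the wrist force passes 120 N, or if a joint passes its speed limit or range.

### The arm

A 6-joint arm with a two-finger parallel gripper is mounted at the origin on the work surface. World frame = base frame: x ahead of the robot, y to its left, z up, the work surface at z = 0. Lengths are in m, angles in rad, forces in N, time in s.
With the tool pointing down it reaches from about 0.35 to 0.975 m from the base axis. Payload 17.4 kg.
Tool frame: the origin (TCP) lies midway between the tips of the shut fingers; the grasp point (between the pads) lies 19 mm behind it (arm.grip_depth is the distance from the TCP to the grasp point, in m); z points along the fingers, x is the direction in which the jaws open and shut, and the axes are right-handed (so a half turn about z gives the same grasp; the last joint's range is limited). The gripper opens to 85 mm and grips with 20 to 120 N. Pads are 22 mm wide; open, the fingers measure 114 mm over their backs; the gripper's body (76 mm by 85 mm) begins 54 mm behind the grasp point. The pads swing forward as they close: fully open they stand 13 mm farther back than shut.
Start: joints at [-1.185, 0.116, 1.442, -0, 1.584, -0.038], TCP at [0.278, -0.615, 0.231] pointing down, gripper open.
Joint ranges: [-2.83, 2.83], [-0.83, 2.19], [0.07, 2.5], [-1.14, 4.28], [0.01, 3], [-2.97, 2.97]. Speed limits (rad/s): [1.89, 1.89, 2.22, 3.14, 3.14, 3.14].

### API

Orientations are given as a 3x3 rotation matrix whose columns are the frame's x, y, z axes.
In Python, from workcell import arm gives the robot as it stands.
- The arm moves only by the tool move_arm, never from a script. Its argument "targets" is a list of rows, each an object of numbers: "x", "y", "z": the shift along the world's x, y, z in mm; "twist": the turn about the world's z in degrees; "gripper": the opening, from 0 (shut) to 1 (fully open). In form: [{"x": .., "y": .., "z": .., "twist": .., "gripper": ..}, ...]. A call has 1 to 12 rows; each row shifts and turns the commanded pose from where the row before left it; what a row does not reach is not made up. A row lasts 1/8 s, in which the tool goes at most 62.5 mm and 10.7 degrees, less where a joint would pass 70% of its speed; a pose out of reach is approached as far as the arm can. A call with a gripper value outside its range is refused whole. The fingers move at their own pace and stop on an object; the grip force is fixed at half the most. Time passes only in rows, so rows that do not move let the fingers close. It gives the time, the measured TCP pose, the force and the opening at its end, in the units of the state.
- arm.sense(): the state, without advancing time (a new reading comes with each control period).
- arm.snapshot(name): name is "scene" or "top" or "wrist"; returns a dict with "img" (480x640x3 uint8, red, green, blue), "intrinsics" (3x3 intrinsics, pixels), "k1" (the pictures are not rectified: a ray, as slopes to the right and down, at radius r is drawn at 1 + k1 r^2 times it, then the intrinsics apply), "camera_from_world" (4x4, takes a point from world to camera coordinates); the wrist camera has in their place "hand_eye" (4x4, takes a point from camera to tool coordinates, whose origin is the TCP and whose axes are the tool frame's). Camera axes: x right, y down, z forward; pixel columns grow to the right and rows downward; lengths in m; the calibration is good to about 2 mm. A picture is of the moment at which its call begins: read the wrist's pose just before it. There is no depth.
- arm.finish_job(): hands the job in, once; it reports no verdict.
The state is a dict: "time": time; "joint_pos": joint angles; "qvel": joint speeds; "joint_torque": joint torques, N m; "tool_pos": TCP position; "orientation": TCP orientation; "ft_force": force on the tool from outside, world axes, zero at the start; "torque": the same for the moment, N m; "gripper_width": finger opening in m.
Only numpy, scipy, OpenCV 4.12 (cv2) and the standard library are available. Lean on these libraries where they do the work, as an engineer would, in place of code of your own. Each camera call takes 0.05 s, during which the arm holds its last target. There are 200 camera calls.

## Working session

There is one attempt and no reset: what is moved stays moved. The work goes in short steps, Python scripts to look and compute and a tool call to move; the robot and the scene stay as the last step left them, time stands still between calls to the robot, and variables do not carry over. Pictures are saved under pics/ and viewed, about 8 in all and at most 12, crops included, and the job is handed in when it is done.

Besides the shell and the picture viewer there is one more tool, called after "Request:" as a command line: name --argument value ..., lists and objects as JSON in quotes. move_arm: Moves the arm, as the interface text tells. Its arguments: {"type":"object","properties":{"targets":{"type":"array"}},"required":["targets"]}

```bash
mkdir -p pics; cat > h.py <<'E'
import numpy as np, cv2
from workcell import arm
def ray(s,uv):
    K=s["intrinsics"];K=np.array(K);p=np.array([(uv[0]-K[0,2])/K[0,0],(uv[1]-K[1,2])/K[1,1]])
    q=cv2.undistortPoints(np.array([[uv]],float),K,np.array([s["k1"],0,0,0.]))[0,0]
    return np.array([q[0],q[1],1.])
def cam(s,st=None):
    if "camera_from_world" in s: return np.linalg.inv(np.array(s["camera_from_world"]))
    T=np.eye(4);T[:3,:3]=st["orientation"];T[:3,3]=st["tool_pos"];return T@np.array(s["hand_eye"])
def at_z(s,uv,z,st=None):
    T=cam(s,st);d=T[:3,:3]@ray(s,uv);o=T[:3,3];return o+d*(z-o[2])/d[2]
def tri(a,b):
    A=[];B=[]
    M=np.zeros((3,3));v=np.zeros(3)
    for o,d in (a,b):
        d=d/np.linalg.norm(d);P=np.eye(3)-np.outer(d,d);M+=P;v+=P@o
    return np.linalg.solve(M,v)
def grab(n,f):
    st=arm.sense();s=arm.snapshot(n);cv2.imwrite(f"pics/{f}.png",cv2.cvtColor(s["img"],cv2.COLOR_RGB2BGR))
    import pickle;pickle.dump((s,st),open(f"pics/{f}.pkl","wb"));return s,st
def load(f):
    import pickle;return pickle.load(open(f"pics/{f}.pkl","rb"))
E
python3 - <<'E'
from h import *
for n in("scene","top"):
    s,st=grab(n,n+"0");print(n,cam(s)[:3].round(2).tolist())
print(st["orientation"],st["tool_pos"],s["k1"])
E
```

```text
scene [[0.27, 0.79, -0.55, 1.22], [0.96, -0.22, 0.16, -0.14], [0.01, -0.57, -0.82, 1.12]]
top [[0.02, -0.99, 0.11, 0.4], [-1.0, -0.02, 0.01, 0.05], [-0.01, -0.11, -0.99, 1.43]]
[[ 4.11254638e-01 -9.11520395e-01 -4.37651638e-04]
 [-9.11519807e-01 -4.11254870e-01  1.03613603e-03]
 [-1.12444549e-03 -2.71876095e-05 -9.99999367e-01]] [ 0.27750595 -0.61511323  0.23058276] 0.004762949558051487
```

View pics/top0.png

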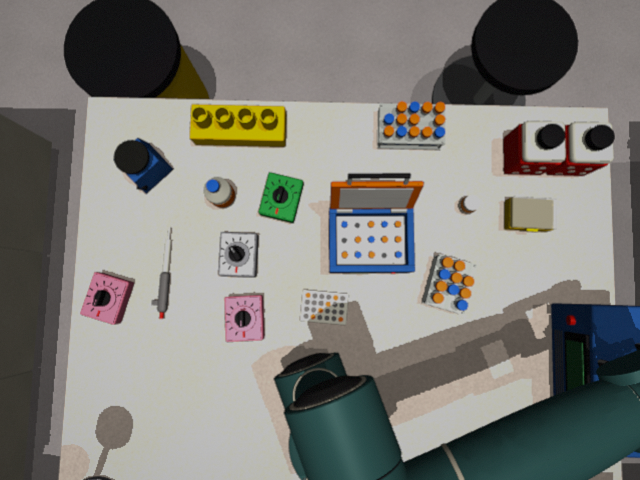

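View pics/scene0.png

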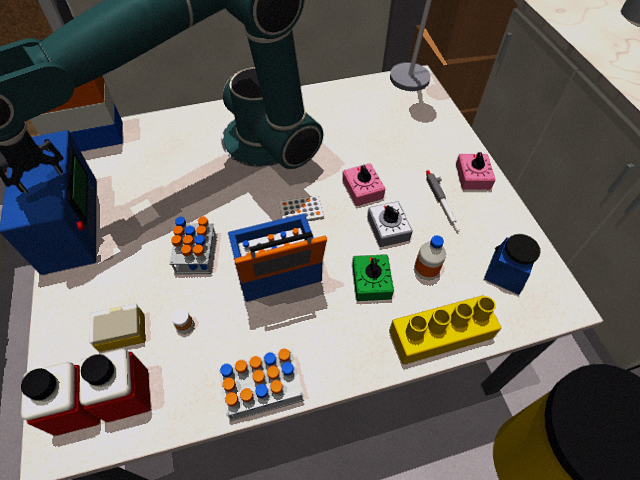

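The top view shows the grey timer at (238,254) with its red mark at (236,270). The heater's rim spans (330–414, 208–272), and the lid handle runs (348–410, 177). The scene view shows the timer at (390,222) and the handle bar near (280,243).

```bash
python3 - <<'E'
from h import *
s,_=load("top0");c,_=load("scene0")
a=s["img"][222:287,205:270];b=s["img"][165:280,320:425]
d=c["img"][195:250,360:420]
im=np.zeros((600,800,3),np.uint8)
A=cv2.resize(a,(390,390),interpolation=2);im[:390,:390]=A
B=cv2.resize(b,None,fx=3.7,fy=3.7,interpolation=2);im[:B.shape[0],400:400+B.shape[1]]=B
cv2.imwrite("pics/c0.png",im[...,::-1])
print("knob",at_z(s,(237,254),.09))
for p in((222,232),(258,233),(220,276),(255,278)):print("timer",at_z(s,p,.05))
for p in((330,272),(414,271)):print("heater front",at_z(s,p,.11))
def r(s,p):
    T=cam(s);return T[:3,3],T[:3,:3]@ray(s,p)
E
```

```text
knob [0.49689989 0.27695809 0.09      ]
timer [0.5584483  0.32682431 0.05      ]
timer [0.55798304 0.229132   0.05      ]
timer [0.4395063  0.32690803 0.05      ]
timer [0.43639226 0.23270684 0.05      ]
heater front [0.45485736 0.03285779 0.11      ]
heater front [ 0.46254858 -0.18219721  0.11      ]
```

View pics/c0.png

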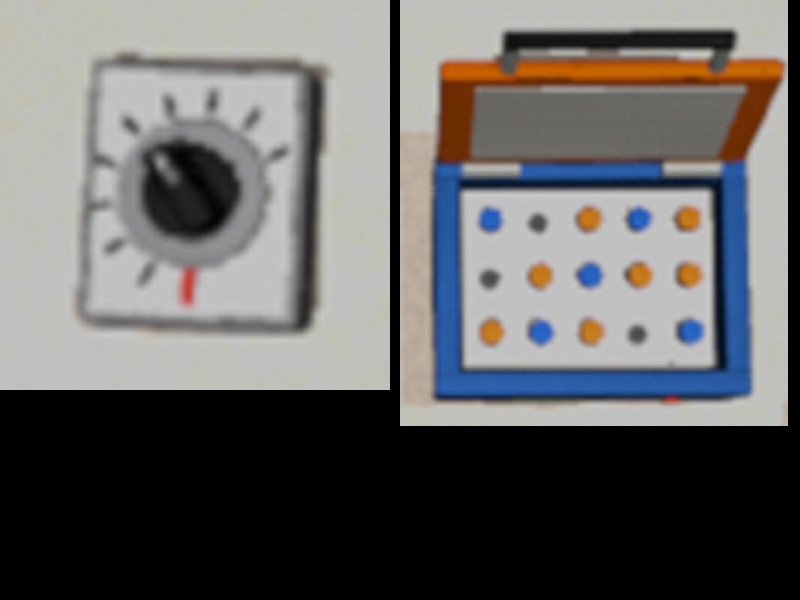

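The crop shows the pointer towards the upper left, about 135–140° clockwise of the red mark. The lid is just past upright, with its handle at the top. I'm moving over the knob now.

Request:
move_arm --targets '[{"x": 12,"y": 50,"z": 2,"twist": 1.5,"gripper": 1},{"x": 12,"y": 50,"z": 2,"twist": 1.5,"gripper": 1},{"x": 12,"y": 50,"z": 2,"twist": 1.5,"gripper": 1},{"x": 12,"y": 50,"z": 2,"twist": 1.5,"gripper": 1},{"x": 12,"y": 50,"z": 2,"twist": 1.5,"gripper": 1},{"x": 12,"y": 50,"z": 2,"twist": 1.5,"gripper": 1},{"x": 12,"y": 50,"z": 2,"twist": 1.5,"gripper": 1},{"x": 12,"y": 50,"z": 0,"twist": 1.5,"gripper": 1},{"x": 12,"y": 50,"z": 0,"twist": 1.5,"gripper": 1},{"x": 12,"y": 50,"z": 0,"twist": 1.5,"gripper": 1},{"x": 12,"y": 50,"z": 0,"twist": 1.5,"gripper": 1},{"x": 12,"y": 50,"z": 0,"twist": 1.5,"gripper": 1}]'

```text
time: 1.6
tool_pos: [0.4215, -0.0136, 0.2453]
orientation: [[0.673, -0.739, 0.0], [-0.739, -0.673, -0.0], [0.0, -0.0, -1.0]]
ft_force: [0.4, -1.0, 0.2]
gripper_width: 0.0851
```

Request:
move_arm --targets '[{"x": 10,"y": 50,"z": 0,"twist": 0,"gripper": 1},{"x": 10,"y": 50,"z": 0,"twist": 0,"gripper": 1},{"x": 10,"y": 50,"z": 0,"twist": 0,"gripper": 1},{"x": 10,"y": 50,"z": 0,"twist": 0,"gripper": 1},{"x": 10,"y": 50,"z": 0,"twist": 0,"gripper": 1},{"x": 0,"y": 0,"z": 0,"twist": 0,"gripper": 1},{"x": 0,"y": 0,"z": 0,"twist": 0,"gripper": 1}]'

```text
time: 2.48
tool_pos: [0.4714, 0.2345, 0.2449]
orientation: [[0.673, -0.74, -0.001], [-0.74, -0.673, -0.001], [-0.0, 0.001, -1.0]]
ft_force: [-0.4, -0.8, 0.1]
gripper_width: 0.0853
```

```bash
python3 - <<'E'
from h import *
s,st=grab("wrist","w0");print(st["tool_pos"],cam(s,st).round(3).tolist())
E
```

```text
[0.47138604 0.23448223 0.24492604] [[0.673, -0.701, -0.236, 0.532], [-0.74, -0.638, -0.213, 0.29], [-0.001, 0.318, -0.948, 0.387], [0.0, 0.0, 0.0, 1.0]]
```

View pics/w0.png

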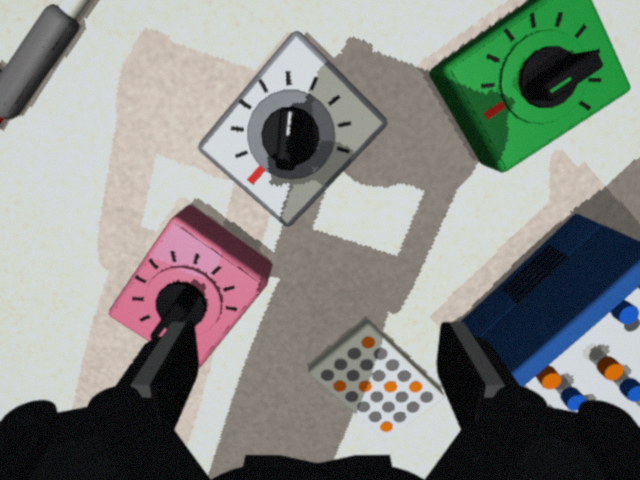

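The wrist view shows the timer with top corners (295,32), (387,122), (288,226) and (200,147). The disc centre is about (291,135), the pointer line runs (290,111)–(289,134), and the red mark is at (257,174).

```bash
python3 - <<'E'
from h import *
s,st=load("w0")
P=np.array([at_z(s,p,.05,st) for p in((295,32),(387,122),(288,226),(200,147))]);print(P.round(4),P.mean(0))
print("disc",at_z(s,(291,135),.063,st))
a=at_z(s,(290,111),.0955,st);b=at_z(s,(289,134),.0955,st);print(a,b,np.degrees(np.arctan2(*(a-b)[1::-1])))
print("red",at_z(s,(257,174),.05,st))
E
```

```text
[[0.5569 0.3344 0.05  ]
 [0.5567 0.2395 0.05  ]
 [0.4422 0.2409 0.05  ]
 [0.4444 0.3349 0.05  ]] [0.50003859 0.28742449 0.05      ]
disc [0.50064796 0.28779497 0.063     ]
[0.51507965 0.29874413 0.0955    ] [0.50340404 0.28940247 0.0955    ] 38.66332266793018
red [0.45817146 0.28778748 0.05      ]
```

Request:
move_arm --targets '[{"x": 14,"y": 25,"z": -20,"twist": -3,"gripper": 1},{"x": 14,"y": 25,"z": -25,"twist": 0,"gripper": 1},{"x": 0,"y": 0,"z": -30,"twist": 0,"gripper": 1},{"x": 0,"y": 0,"z": 0,"twist": 0,"gripper": 1},{"x": 0,"y": 0,"z": 0,"twist": 0,"gripper": 1}]'

```text
time: 3.15
tool_pos: [0.5, 0.2841, 0.1719]
orientation: [[0.632, -0.775, 0.001], [-0.775, -0.632, 0.001], [0.0, -0.002, -1.0]]
ft_force: [-0.4, -0.6, 1.1]
gripper_width: 0.0854
```

```bash
python3 - <<'E'
from h import *
s,st=grab("wrist","w1");print(st["tool_pos"])
E
```

```text
[0.49995233 0.28410394 0.17190872]
```

View pics/w1.png

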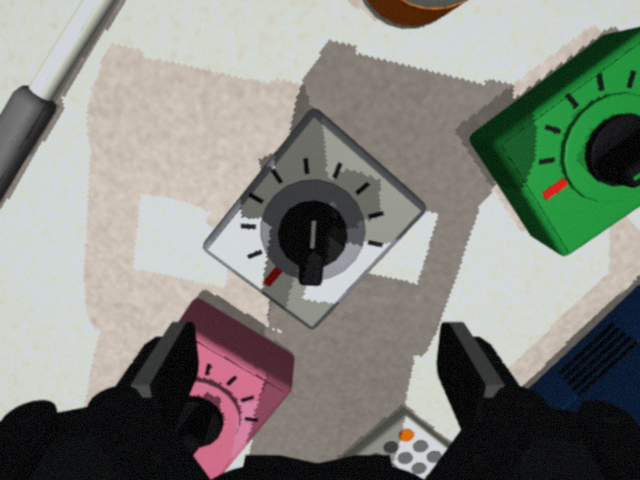

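The disc centre is at (312,232) and the pointer line runs (313,222)–(312,247), so the bar is vertical in the image. The bar's near foot is at (311,283).

```bash
python3 - <<'E'
from h import *
s,st=load("w1")
P=np.array([at_z(s,p,.05,st) for p in((315,109),(426,208),(311,328),(204,245))]);print(P.round(4),P.mean(0))
print("disc",at_z(s,(313,230),.063,st))
a=at_z(s,(313,222),.0955,st);b=at_z(s,(312,247),.0955,st);print(a,b,np.degrees(np.arctan2(*(a-b)[1::-1])))
R=np.array(st["orientation"]);print("yaw",np.degrees(np.arctan2(R[1,0],R[0,0])))
for q in((313,230),(312,247)):print("tool",R.T@(at_z(s,q,.063 if q[1]==230 else .0955,st)-st["tool_pos"]))
E
```

```text
[[0.5592 0.3342 0.05  ]
 [0.5571 0.2404 0.05  ]
 [0.4424 0.2429 0.05  ]
 [0.4458 0.3369 0.05  ]] [0.50114253 0.28859604 0.05      ]
disc [0.50273139 0.28979363 0.063     ]
[0.51405742 0.29855777 0.0955    ] [0.50267711 0.29003597 0.0955    ] 36.82655512028038
yaw -50.774627918456346
tool [-0.00268965 -0.0055864   0.10891631]
tool [-0.00289994 -0.00574667  0.07641644]
```

Request:
move_arm --targets '[{"x": 2,"y": 4,"z": -35,"twist": -1,"gripper": 1},{"x": 0,"y": 0,"z": -35,"twist": 0,"gripper": 1},{"x": 0,"y": 0,"z": -28,"twist": 0,"gripper": 1},{"x": 0,"y": 0,"z": 0,"twist": 0,"gripper": 0.5},{"x": 0,"y": 0,"z": 0,"twist": 0,"gripper": 0},{"x": 0,"y": 0,"z": 0,"twist": 0,"gripper": 0},{"x": 0,"y": 0,"z": 0,"twist": 0,"gripper": 0},{"x": 0,"y": 0,"z": 0,"twist": 0,"gripper": 0}]'

```text
time: 4.2
tool_pos: [0.5016, 0.2892, 0.0736]
orientation: [[0.62, -0.785, 0.0], [-0.785, -0.62, 0.001], [-0.001, -0.001, -1.0]]
ft_force: [-5.0, 2.2, 9.3]
gripper_width: 0.0127
```

Request:
move_arm --targets '[{"z": 1,"twist": 8,"gripper": 0},{"twist": 10,"gripper": 0},{"twist": 10,"gripper": 0},{"twist": 10,"gripper": 0},{"twist": 10,"gripper": 0},{"twist": 10,"gripper": 0},{"twist": 10,"gripper": 0},{"twist": 10,"gripper": 0},{"twist": 10,"gripper": 0},{"twist": 10,"gripper": 0},{"twist": 10,"gripper": 0},{"twist": 10,"gripper": 0}]'

```text
invalid input at $.targets[0]: expected keys x, y, z, twist, gripper
```

```bash
python3 - <<'E'
from h import *
s=arm.sense();R=np.array(s["orientation"]);print(np.degrees(np.arctan2(R[1,0],R[0,0])),s["ft_force"],s["torque"],s["gripper_width"])
E
```

```text
-51.71355851529101 [-5.02456427  2.20139326  9.32516444] [ 0.18480437  0.99726351 -0.03621361] 0.01267504427420204
```

Request:
move_arm --targets '[{"x": 0,"y": 0,"z": 1,"twist": 8,"gripper": 0},{"x": 0,"y": 0,"z": 0,"twist": 10,"gripper": 0},{"x": 0,"y": 0,"z": 0,"twist": 10,"gripper": 0},{"x": 0,"y": 0,"z": 0,"twist": 10,"gripper": 0},{"x": 0,"y": 0,"z": 0,"twist": 10,"gripper": 0},{"x": 0,"y": 0,"z": 0,"twist": 10,"gripper": 0},{"x": 0,"y": 0,"z": 0,"twist": 10,"gripper": 0},{"x": 0,"y": 0,"z": 0,"twist": 10,"gripper": 0},{"x": 0,"y": 0,"z": 0,"twist": 10,"gripper": 0},{"x": 0,"y": 0,"z": 0,"twist": 10,"gripper": 0},{"x": 0,"y": 0,"z": 0,"twist": 10,"gripper": 0},{"x": 0,"y": 0,"z": 0,"twist": 10,"gripper": 0}]'

```text
time: 5.7
tool_pos: [0.4975, 0.2887, 0.0736]
orientation: [[0.396, 0.918, -0.01], [0.918, -0.396, -0.002], [-0.005, -0.008, -1.0]]
ft_force: [-44.0, -7.5, 24.3]
gripper_width: 0.0131
```

```bash
cat > y.py <<'E'
from h import *
s=arm.sense();R=np.array(s["orientation"]);print(np.degrees(np.arctan2(R[1,0],R[0,0])),np.round(s["tool_pos"],4),np.round(s["ft_force"],1),np.round(s["torque"],2),s["gripper_width"],np.round(s["joint_pos"],2))
E
python3 y.py
```

```text
66.65480935885608 [0.4975 0.2887 0.0736] [-44.   -7.5  24.3] [-1.32  7.59 -0.13] 0.013082468883344921 [ 0.48 -0.01  1.83  0.    1.33 -0.68]
```

The wrist shows 44 N sideways, consistent with the grip sitting a few mm off the knob's axis. I'll shift to relieve it, then go on in smaller steps.

Request:
move_arm --targets '[{"x": -4,"y": -1,"z": 1,"twist": 0,"gripper": 0},{"x": 0,"y": 0,"z": 0,"twist": 6,"gripper": 0},{"x": 0,"y": -1,"z": 0,"twist": 6,"gripper": 0},{"x": 0,"y": 0,"z": 0,"twist": 5,"gripper": 0},{"x": 0,"y": 0,"z": 0,"twist": 0,"gripper": 0}]'

```text
time: 6.32
tool_pos: [0.4966, 0.2877, 0.0738]
orientation: [[0.115, 0.993, -0.002], [0.993, -0.115, 0.002], [0.001, -0.002, -1.0]]
ft_force: [-5.2, 10.1, -7.4]
gripper_width: 0.0126
```

```bash
python3 y.py
```

```text
83.38858050272398 [0.4966 0.2877 0.0738] [-5.2 10.1 -7.4] [ 1.71  0.74 -0.02] 0.012564564876716892 [ 0.48 -0.01  1.84  0.    1.32 -0.98]
```

Forces are low again. Continuing to the stop.

Request:
move_arm --targets '[{"x": 0,"y": 1,"z": -1,"twist": 4,"gripper": 0},{"x": 0,"y": 0,"z": 0,"twist": 4,"gripper": 0},{"x": 0,"y": 0,"z": 0,"twist": 3,"gripper": 0},{"x": 0,"y": 0,"z": 0,"twist": 0,"gripper": 0}]'

```text
time: 6.82
tool_pos: [0.4967, 0.2876, 0.0738]
orientation: [[-0.073, 0.997, -0.002], [0.997, 0.073, -0.0], [0.0, -0.002, -1.0]]
ft_force: [-11.5, -2.2, 6.7]
gripper_width: 0.0128
```

```bash
python3 y.py
```

```text
94.20407646335542 [0.4967 0.2876 0.0738] [-11.5  -2.2   6.7] [-0.49  1.87 -2.29] 0.012759671332275341 [ 0.48 -0.01  1.84  0.    1.32 -1.16]
```

The moment about z jumped to −2.3 N·m, so the knob is on its stop. Releasing, rising and checking.

Request:
move_arm --targets '[{"x": 0,"y": 0,"z": 0,"twist": -2,"gripper": 0.3},{"x": 0,"y": 0,"z": 0,"twist": 0,"gripper": 0.6},{"x": 0,"y": 0,"z": 0,"twist": 0,"gripper": 1},{"x": 0,"y": 0,"z": 0,"twist": 0,"gripper": 1},{"x": 0,"y": 0,"z": 30,"twist": 0,"gripper": 1},{"x": 0,"y": 0,"z": 50,"twist": 0,"gripper": 1},{"x": 0,"y": 0,"z": 60,"twist": 0,"gripper": 1},{"x": 0,"y": 0,"z": 60,"twist": 0,"gripper": 1},{"x": 0,"y": 0,"z": 0,"twist": 0,"gripper": 1}]'

```text
time: 7.95
tool_pos: [0.4986, 0.2883, 0.2789]
orientation: [[-0.04, 0.999, 0.007], [0.999, 0.04, 0.004], [0.003, 0.007, -1.0]]
ft_force: [-0.2, 0.3, -0.4]
gripper_width: 0.0854
```

```bash
python3 - <<'E'
from h import *
w,_=grab("wrist","w2");s,_=grab("scene","scene1")
im=np.zeros((600,800,3),np.uint8)
im[:300,:400]=cv2.resize(w["img"],(400,300),interpolation=3)
b=cv2.resize(s["img"][205:305,215:345],None,fx=3,fy=3,interpolation=2);im[300:600,:390]=b
k=cv2.resize(w["img"][150:310,220:420],(400,320),interpolation=2);im[:320,400:]=k
cv2.imwrite("pics/c2.png",im[...,::-1])
E
```

```text
(no output)
```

View pics/c2.png

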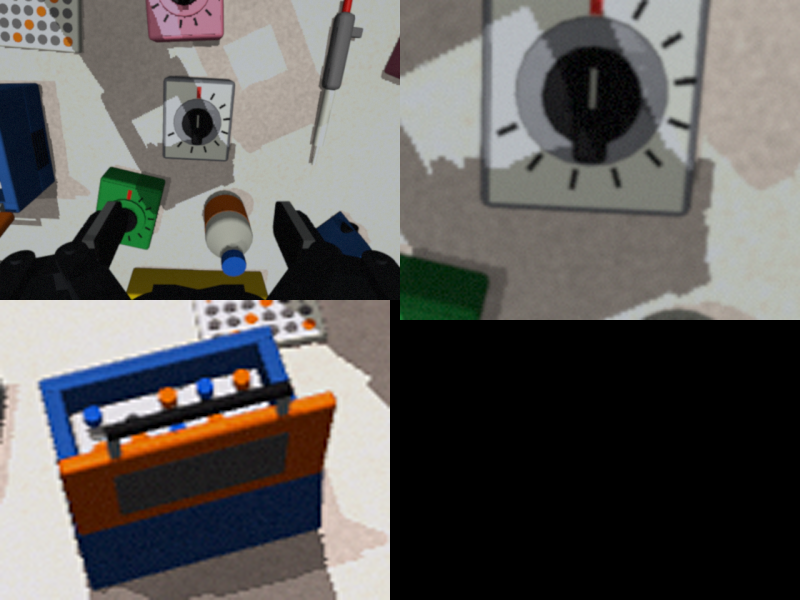

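The pointer is aligned with the red mark, so the knob is at zero. In the scene camera the handle bar's ends are at about (252,249) and (312,234). Next I locate the handle.

```bash
python3 - <<'E'
from h import *
s,_=load("top0");c,_=load("scene1")
def r(s,p):
    T=cam(s);return T[:3,3],T[:3,:3]@ray(s,p)
L=tri(r(s,(347.8,175.8)),r(c,(311.7,234.3)));R=tri(r(s,(410.5,175.8)),r(c,(251.7,249.3)))
print(L,R,(L+R)/2,np.linalg.norm(L-R),np.degrees(np.arctan2(-(L-R)[0],(L-R)[1])))
# hinge guess -> lid angle
for n,p in(("L",(347.8,175.8)),("R",(410.5,175.8))): print(n,at_z(s,p,.31))
print("heater front scene",[at_z(c,p,.11).round(4) for p in((215+40/3,205+80/3),(215+270/3,205+28/3))], at_z(c,(390,215),.06))
E
```

```text
[0.66429484 0.00165775 0.2980645 ] [ 0.66755713 -0.13603305  0.29880512] [ 0.66592599 -0.06718765  0.29843481] 0.137731432952089 1.3572506090050804
L [0.66118214 0.0007528  0.31      ]
R [ 0.66424734 -0.13824972  0.31      ]
heater front scene [array([ 0.4671, -0.1798,  0.11  ]), array([0.4653, 0.0368, 0.11  ])] [0.49682308 0.28644455 0.06      ]
```

Request:
move_arm --targets '[{"x": 0,"y": 0,"z": 40,"twist": -10,"gripper": 1},{"x": 0,"y": 0,"z": 50,"twist": -10,"gripper": 1},{"x": 0,"y": 0,"z": 50,"twist": -10,"gripper": 1},{"x": 0,"y": -20,"z": 0,"twist": -10,"gripper": 1},{"x": 0,"y": -40,"z": 0,"twist": -10,"gripper": 1},{"x": 0,"y": -40,"z": 0,"twist": -10,"gripper": 1},{"x": 0,"y": -40,"z": 0,"twist": -10,"gripper": 1},{"x": 0,"y": -40,"z": 0,"twist": -10,"gripper": 1},{"x": 0,"y": -40,"z": 0,"twist": -10,"gripper": 1},{"x": 0,"y": -40,"z": 0,"twist": 0,"gripper": 1},{"x": 0,"y": -40,"z": 0,"twist": 0,"gripper": 1},{"x": 0,"y": 0,"z": 0,"twist": 0,"gripper": 1}]'

```text
time: 9.55
tool_pos: [0.4975, -0.0142, 0.4117]
orientation: [[0.999, 0.037, -0.002], [0.037, -0.999, -0.0], [-0.002, 0.0, -1.0]]
ft_force: [-0.9, 0.3, 0.2]
gripper_width: 0.0858
```

```bash
python3 y.py
```

```text
2.1189425703235596 [ 0.4975 -0.0142  0.4117] [-0.9  0.3  0.2] [-0.01  0.04 -0.02] 0.08577769547895266 [-0.08 -0.26  1.5  -0.    1.9  -0.12]
```

Request:
move_arm --targets '[{"x": 40,"y": -14,"z": 0,"twist": 0,"gripper": 1},{"x": 40,"y": -15,"z": 0,"twist": 0,"gripper": 1},{"x": 40,"y": -15,"z": -10,"twist": 0,"gripper": 1},{"x": 45,"y": -10,"z": -22,"twist": 0,"gripper": 1},{"x": 0,"y": 0,"z": 0,"twist": 0,"gripper": 1},{"x": 0,"y": 0,"z": 0,"twist": 0,"gripper": 1}]'

```text
time: 10.3
tool_pos: [0.6625, -0.0656, 0.3806]
orientation: [[0.999, 0.04, -0.001], [0.04, -0.999, 0.0], [-0.001, -0.0, -1.0]]
ft_force: [-0.3, -0.0, 0.2]
gripper_width: 0.0854
```

```bash
python3 - <<'E'
from h import *
s,st=grab("wrist","w3");print(st["tool_pos"])
E
```

```text
[ 0.66247136 -0.06558047  0.38055602]
```

View pics/w3.png

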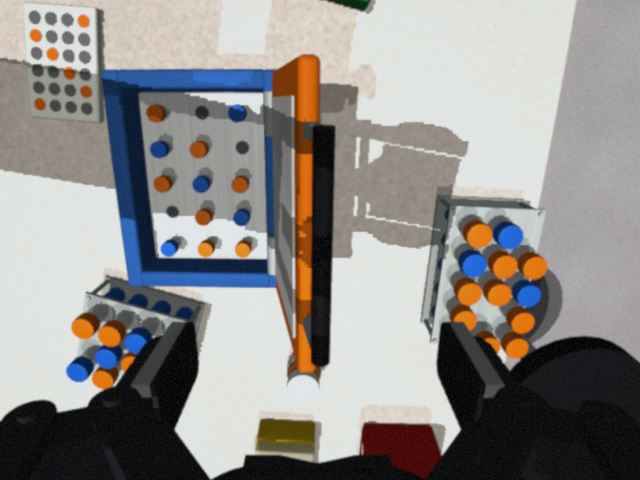

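The bar runs from (324,125) to (319,365), midway between the fingers. The heater's rim corners are (104,71), (128,287), with the back edge near column 272.

```bash
python3 - <<'E'
from h import *
s,st=load("w3")
for z in(.295,.302,.309):
    a=at_z(s,(324,125),z,st);b=at_z(s,(319.5,365),z,st);print(z,a,b,(a+b)/2,np.linalg.norm(a-b),np.degrees(np.arctan2(-(a-b)[0],(a-b)[1])))
f=[at_z(s,p,.11,st) for p in((104,71),(128,287))];print("front",f,np.linalg.norm(f[0]-f[1]))
E
```

```text
0.295 [0.66339753 0.00438851 0.295     ] [ 0.66718556 -0.14194709  0.295     ] [ 0.66529155 -0.06877929  0.295     ] 0.14638461495360053 1.4828240848881196
0.302 [0.66329064 0.00474235 0.302     ] [ 0.66696221 -0.13709415  0.302     ] [ 0.66512643 -0.0661759   0.302     ] 0.1418840105799911 1.4828240848880982
0.309 [0.66318375 0.0050962  0.309     ] [ 0.66673886 -0.1322412   0.309     ] [ 0.66496131 -0.0635725   0.309     ] 0.13738340620638162 1.4828240848881213
front [array([0.45999099, 0.03727166, 0.11      ]), array([ 0.46199024, -0.18153502,  0.11      ])] 0.21881581730072022
```

Request:
move_arm --targets '[{"x": 3,"y": 0,"z": -30,"twist": 0,"gripper": 1},{"x": 0,"y": 0,"z": -35,"twist": 0,"gripper": 1},{"x": 0,"y": 0,"z": -31,"twist": 0,"gripper": 1},{"x": 0,"y": 0,"z": 0,"twist": 0,"gripper": 0.5},{"x": 0,"y": 0,"z": 0,"twist": 0,"gripper": 0},{"x": 0,"y": 0,"z": 0,"twist": 0,"gripper": 0},{"x": 0,"y": 0,"z": 0,"twist": 0,"gripper": 0},{"x": 0,"y": 0,"z": 0,"twist": 0,"gripper": 0}]'

```text
time: 11.35
tool_pos: [0.6659, -0.0663, 0.2865]
orientation: [[0.999, 0.04, 0.002], [0.04, -0.999, -0.0], [0.002, 0.0, -1.0]]
ft_force: [0.8, 0.5, 6.3]
gripper_width: 0.0098
```

```bash
python3 y.py; python3 - <<'E'
import numpy as np
# arc increments (mm) for phi from 1.798 to .036, twelve-step rows
ph=np.linspace(1.798,.036,25);x=-195.1*np.cos(ph);z=195.1*np.sin(ph)
print([(round(a),round(b)) for a,b in zip(x-x[0],z-z[0])])
E
```

```text
2.2775291743658466 [ 0.6659 -0.0663  0.2865] [0.8 0.5 6.3] [ 0.08 -0.16 -0.13] 0.009781760106308419 [-0.14  0.09  1.38  0.    1.67 -0.18]
[(0, 0), (-14, 3), (-28, 4), (-43, 5), (-57, 5), (-71, 3), (-85, 1), (-99, -3), (-113, -8), (-126, -13), (-139, -20), (-151, -27), (-163, -35), (-174, -44), (-184, -54), (-194, -65), (-202, -76), (-210, -88), (-217, -101), (-223, -114), (-229, -127), (-233, -141), (-236, -155), (-238, -169), (-239, -183)]
```

The bar is gripped. I'm leading it along the arc.

Request:
move_arm --targets '[{"x": -14,"y": 0,"z": 3,"twist": 0,"gripper": 0},{"x": -14,"y": 0,"z": 1,"twist": 0,"gripper": 0},{"x": -15,"y": -1,"z": 1,"twist": 0,"gripper": 0},{"x": -14,"y": 0,"z": 0,"twist": 0,"gripper": 0},{"x": -14,"y": 0,"z": -2,"twist": 0,"gripper": 0},{"x": -14,"y": -1,"z": -2,"twist": 0,"gripper": 0},{"x": 0,"y": 0,"z": 0,"twist": 0,"gripper": 0}]'

```text
time: 12.22
tool_pos: [0.5802, -0.0686, 0.2875]
orientation: [[0.999, 0.039, 0.002], [0.039, -0.999, -0.001], [0.002, 0.001, -1.0]]
ft_force: [-0.9, -3.0, 8.4]
gripper_width: 0.0101
```

```bash
python3 y.py
```

```text
2.248878052854245 [ 0.5802 -0.0686  0.2875] [-0.9 -3.   8.4] [-0.38 -0.14 -0.2 ] 0.010111063990013533 [-0.16 -0.09  1.56 -0.    1.67 -0.2 ]
```

Forces are low and the arc fits. Continuing.

Request:
move_arm --targets '[{"x": -14,"y": 0,"z": -4,"twist": 0,"gripper": 0},{"x": -14,"y": 0,"z": -5,"twist": 0,"gripper": 0},{"x": -13,"y": 0,"z": -5,"twist": 0,"gripper": 0},{"x": -13,"y": 0,"z": -7,"twist": 0,"gripper": 0},{"x": -12,"y": 0,"z": -7,"twist": 0,"gripper": 0},{"x": -12,"y": -1,"z": -8,"twist": 0,"gripper": 0},{"x": -11,"y": 0,"z": -9,"twist": 0,"gripper": 0},{"x": -10,"y": 0,"z": -10,"twist": 0,"gripper": 0},{"x": 0,"y": 0,"z": 0,"twist": 0,"gripper": 0}]'

```text
time: 13.35
tool_pos: [0.4807, -0.0712, 0.2311]
orientation: [[0.999, 0.038, -0.001], [0.038, -0.999, -0.004], [-0.001, 0.004, -1.0]]
ft_force: [-3.6, -19.5, 1.3]
gripper_width: 0.0097
```

```bash
python3 y.py
```

```text
2.181504155090805 [ 0.4807 -0.0712  0.2311] [ -3.6 -19.5   1.3] [-2.86  0.67  0.02] 0.009688005829826398 [-0.2  -0.3   1.83 -0.    1.61 -0.24]
```

Request:
move_arm --targets '[{"x": -5,"y": -2,"z": -5,"twist": 0,"gripper": 0},{"x": -5,"y": 0,"z": -6,"twist": 0,"gripper": 0},{"x": -8,"y": 0,"z": -11,"twist": 0,"gripper": 0},{"x": -8,"y": -1,"z": -12,"twist": 0,"gripper": 0},{"x": -7,"y": 0,"z": -13,"twist": 0,"gripper": 0},{"x": -6,"y": 0,"z": -13,"twist": 0,"gripper": 0},{"x": -6,"y": 0,"z": -13,"twist": 0,"gripper": 0},{"x": 0,"y": 0,"z": 0,"twist": 0,"gripper": 0}]'

```text
time: 14.35
tool_pos: [0.4348, -0.0727, 0.157]
orientation: [[0.999, 0.039, -0.004], [0.039, -0.999, -0.001], [-0.004, 0.001, -1.0]]
ft_force: [-14.9, -6.0, 4.4]
gripper_width: 0.0096
```

```bash
python3 y.py
```

```text
2.2527944333490417 [ 0.4348 -0.0727  0.157 ] [-14.9  -6.    4.4] [-0.99  2.19 -0.08] 0.009633628233975568 [-0.22 -0.39  2.01 -0.    1.52 -0.26]
```

Request:
move_arm --targets '[{"x": -3,"y": -1,"z": -8,"twist": 0,"gripper": 0},{"x": -3,"y": 0,"z": -8,"twist": 0,"gripper": 0},{"x": -2,"y": 0,"z": -8,"twist": 0,"gripper": 0},{"x": -2,"y": 0,"z": -8,"twist": 0,"gripper": 0},{"x": -1,"y": 0,"z": -7,"twist": 0,"gripper": 0},{"x": 0,"y": 0,"z": -6,"twist": 0,"gripper": 0},{"x": 0,"y": 0,"z": 0,"twist": 0,"gripper": 0}]'

```text
time: 15.22
tool_pos: [0.4243, -0.0731, 0.1119]
orientation: [[0.999, 0.04, -0.004], [0.04, -0.999, 0.001], [-0.004, -0.001, -1.0]]
ft_force: [-11.1, 0.7, -0.3]
gripper_width: 0.0096
```

```bash
python3 y.py
```

```text
2.2814555286332263 [ 0.4243 -0.0731  0.1119] [-11.1   0.7  -0.3] [ 0.21  1.7  -0.16] 0.009611396616711083 [-0.23 -0.39  2.09 -0.    1.44 -0.27]
```

Request:
move_arm --targets '[{"x": 0,"y": 0,"z": -3,"twist": 0,"gripper": 0},{"x": 0,"y": 0,"z": -3,"twist": 0,"gripper": 0},{"x": 0,"y": 0,"z": -2,"twist": 0,"gripper": 0},{"x": 0,"y": 0,"z": 0,"twist": 0,"gripper": 0}]'

```text
time: 15.72
tool_pos: [0.4236, -0.0731, 0.1038]
orientation: [[0.999, 0.04, -0.006], [0.04, -0.999, 0.001], [-0.006, -0.001, -1.0]]
ft_force: [-19.4, 0.9, 0.1]
gripper_width: 0.0094
```

```bash
python3 y.py
```

```text
2.2799203957106227 [ 0.4236 -0.0731  0.1038] [-19.4   0.9   0.1] [ 0.12  2.68 -0.15] 0.009449688063086572 [-0.23 -0.38  2.1  -0.    1.43 -0.27]
```

Request:
move_arm --targets '[{"x": -1,"y": 0,"z": -1,"twist": 0,"gripper": 0},{"x": 0,"y": 0,"z": -1,"twist": 0,"gripper": 0},{"x": 0,"y": 0,"z": -1,"twist": 0,"gripper": 0},{"x": 0,"y": 0,"z": 0,"twist": 0,"gripper": 0}]'

```text
time: 16.23
tool_pos: [0.4234, -0.0731, 0.1014]
orientation: [[0.999, 0.04, -0.003], [0.04, -0.999, 0.001], [-0.003, -0.001, -1.0]]
ft_force: [-13.2, 1.2, 0.2]
gripper_width: 0.0101
```

```bash
python3 y.py
```

```text
2.2829089825112248 [ 0.4234 -0.0731  0.1014] [-13.2   1.2   0.2] [ 0.19  1.52 -0.12] 0.010137939184936391 [-0.23 -0.38  2.1  -0.    1.42 -0.27]
```

Request:
move_arm --targets '[{"x": 0,"y": 0,"z": -1,"twist": 0,"gripper": 0},{"x": 0,"y": 0,"z": -1,"twist": 0,"gripper": 0},{"x": 0,"y": 0,"z": -1,"twist": 0,"gripper": 0},{"x": 0,"y": 0,"z": 0,"twist": 0,"gripper": 0}]'

```text
time: 16.73
tool_pos: [0.4233, -0.0731, 0.0983]
orientation: [[0.999, 0.04, -0.004], [0.04, -0.999, 0.001], [-0.004, -0.001, -1.0]]
ft_force: [-13.5, 1.8, 0.4]
gripper_width: 0.0095
```

```bash
python3 y.py; python3 - <<'E'
from h import *
w,_=grab("wrist","w4");s,_=grab("scene","scene2")
im=np.zeros((600,800,3),np.uint8)
im[:300,:400]=cv2.resize(w["img"],(400,300),interpolation=3)
im[:400,400:]=cv2.resize(s["img"][190:310,220:340],(400,400),interpolation=2)
cv2.imwrite("pics/c3.png",im[:410,:,::-1])
E
```

```text
2.2828057355722406 [ 0.4233 -0.0731  0.0983] [-13.5   1.8   0.4] [ 0.22  1.66 -0.1 ] 0.009500540394236626 [-0.23 -0.38  2.11 -0.    1.42 -0.27]
```

View pics/c3.png

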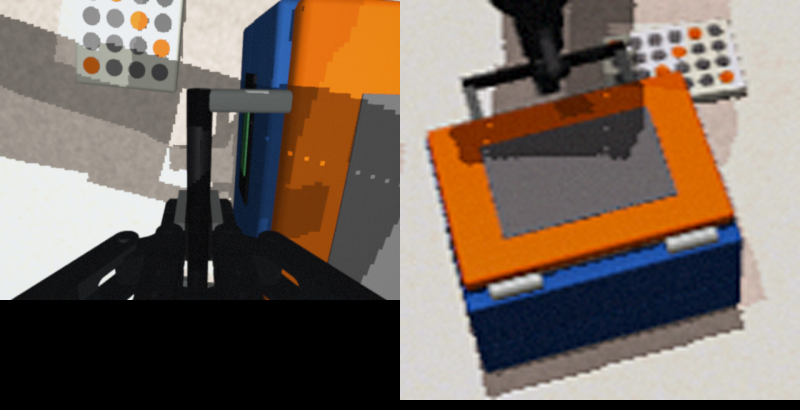

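The lid looks almost closed, but Fz shows no contact yet. Going on down in small steps until the stop bears.

Request:
move_arm --targets '[{"x": -1,"y": 0,"z": -1,"twist": 0,"gripper": 0},{"x": 0,"y": 0,"z": -1,"twist": 0,"gripper": 0},{"x": 0,"y": 0,"z": -1,"twist": 0,"gripper": 0},{"x": 0,"y": 0,"z": 0,"twist": 0,"gripper": 0}]'

```text
time: 17.32
tool_pos: [0.4232, -0.0731, 0.0959]
orientation: [[0.999, 0.04, -0.001], [0.04, -0.999, 0.0], [-0.001, -0.0, -1.0]]
ft_force: [-6.6, 1.8, 0.1]
gripper_width: 0.0097
```

```bash
python3 y.py
```

```text
2.2840933049890393 [ 0.4232 -0.0731  0.0959] [-6.6  1.8  0.1] [ 0.35  0.52 -0.13] 0.009748355508832036 [-0.23 -0.38  2.11  0.    1.41 -0.27]
```

Request:
move_arm --targets '[{"x": 0,"y": 0,"z": -1,"twist": 0,"gripper": 0},{"x": 0,"y": 0,"z": -1,"twist": 0,"gripper": 0},{"x": 0,"y": 0,"z": -1,"twist": 0,"gripper": 0},{"x": 0,"y": 0,"z": -1,"twist": 0,"gripper": 0},{"x": 0,"y": 0,"z": 0,"twist": 0,"gripper": 0}]'

```text
time: 17.95
tool_pos: [0.4232, -0.0733, 0.0947]
orientation: [[0.999, 0.04, -0.001], [0.04, -0.999, -0.0], [-0.001, 0.0, -1.0]]
ft_force: [-27.3, 4.8, 36.8]
gripper_width: 0.0097
```

```bash
python3 y.py
python3 - <<'E'
from h import *
s,st=grab("wrist","w5")
old,so=load("w4")
im=np.hstack([old["img"][80:320,240:640],s["img"][80:320,240:640]])
cv2.imwrite("pics/c4.png",im[...,::-1])
E
```

```text
2.282696867249966 [ 0.4232 -0.0733  0.0947] [-27.3   4.8  36.8] [ 0.73  4.33 -0.21] 0.009683814414870245 [-0.23 -0.38  2.11 -0.    1.41 -0.27]
```

View pics/c4.png

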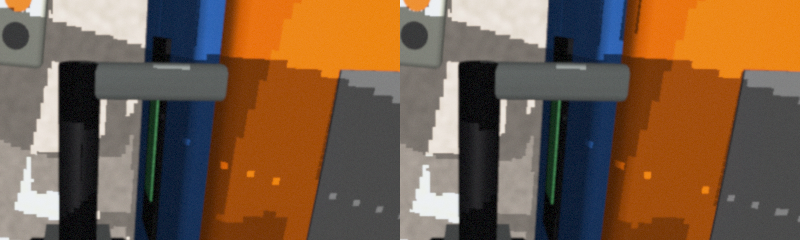

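Fz jumped to 37 N: the lid is on its stop. I'll relieve the load, open only a little to stay clear of the heater, then rise.

Request:
move_arm --targets '[{"x": -2,"y": 0,"z": 2,"twist": 0,"gripper": 0},{"x": 0,"y": 0,"z": 1,"twist": 0,"gripper": 0},{"x": 0,"y": 0,"z": 0,"twist": 0,"gripper": 0.3},{"x": 0,"y": 0,"z": 0,"twist": 0,"gripper": 0.3},{"x": 0,"y": 0,"z": 0,"twist": 0,"gripper": 0.3},{"x": 0,"y": 0,"z": 0,"twist": 0,"gripper": 0.3}]'

```text
time: 18.75
tool_pos: [0.4215, -0.0733, 0.0952]
orientation: [[0.999, 0.04, -0.0], [0.04, -0.999, 0.0], [-0.0, -0.0, -1.0]]
ft_force: [-0.4, 0.3, -0.6]
gripper_width: 0.0259
```

```bash
python3 y.py
```

```text
2.2823382986032037 [ 0.4215 -0.0733  0.0952] [-0.4  0.3 -0.6] [-0.02 -0.01 -0.01] 0.02590634069122238 [-0.23 -0.38  2.11 -0.    1.41 -0.27]
```

No contact forces remain. Rising, then checking.

Request:
move_arm --targets '[{"x": 1,"y": 0,"z": 10,"twist": 0,"gripper": 0.3},{"x": 0,"y": 0,"z": 15,"twist": 0,"gripper": 0.3},{"x": 0,"y": 0,"z": 25,"twist": 0,"gripper": 0.3},{"x": 0,"y": 0,"z": 40,"twist": 0,"gripper": 0.3},{"x": -10,"y": 0,"z": 50,"twist": 0,"gripper": 0.3},{"x": -10,"y": 0,"z": 50,"twist": 0,"gripper": 0.3},{"x": 0,"y": 0,"z": 0,"twist": 0,"gripper": 0.3},{"x": 0,"y": 0,"z": 0,"twist": 0,"gripper": 0.3}]'

```text
time: 19.75
tool_pos: [0.4025, -0.0733, 0.2854]
orientation: [[0.999, 0.04, 0.0], [0.04, -0.999, -0.0], [0.0, 0.0, -1.0]]
ft_force: [-0.7, 0.8, -0.7]
gripper_width: 0.0255
```

```bash
python3 y.py; python3 - <<'E'
from h import *
w,_=grab("wrist","w6");s,_=grab("scene","scene3")
cv2.imwrite("pics/c5.png",np.hstack([cv2.resize(w["img"],(320,240)),cv2.resize(s["img"][150:330,160:440],(480,309),interpolation=2)[:240]])[...,::-1])
E
```

```text
2.2819330212811817 [ 0.4025 -0.0733  0.2854] [-0.7  0.8 -0.7] [ 0.02  0.01 -0.03] 0.02546752907595888 [-0.24 -0.49  1.88 -0.    1.75 -0.28]
```

View pics/c5.png

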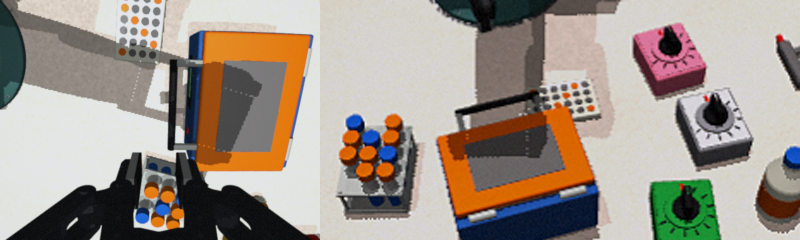

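The lid lies flat and closed, the pointer is on the red mark, the gripper is clear and the bystanders stand as before. Handing in.

```bash
python3 -c "
from workcell import arm
print(arm.finish_job())"
```

```text
the job is handed in; nothing more can be done
None
```

The timer knob is back at zero and the heater lid is closed. I handed the job in after about 20 s of the 64 s allowed; the hand-in gives no verdict.

- **Timer knob:** I turned it anticlockwise about 142° until the moment about the vertical axis jumped to −2.3 N·m, the sign of the zero stop. The wrist picture afterwards showed the pointer on the red mark, with the lid still up. Partway through, an off-centre grip gave 44 N sideways at the wrist, so I shifted the arm to relieve it. It came from the grip on the knob, and I saw no sign of the gripper's body touching anything.
- **Lid:** I held it by the handle all the way down the arc and moved slowly near the end. Contact showed as a rise to 37 N upward, about 8 mm lower than I had calculated from the camera positions. I put that down to measurement error or a little slip in the grip. I then eased off, opened the gripper slightly and rose clear.
- **Last checks:** The final picture shows the lid lying flat and the pointer on the red mark. The tube rack, well plate and bottle looked unmoved; the jar, tip box and pipette were not properly in view. Wrist force was about 1 N, so the robot was touching nothing. I could not measure the lid angle to 0.03 rad from the images, so "fully closed" rests on the contact force.
- **Calibration:** The first top-camera and wrist-camera positions of the knob differed by about 10 mm. I used the wrist camera.

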